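Load a specimen tube into the code reader's sled

TASK

Load the thick specimen tube into the code reader: lay it over the sled's fork clip with its cap towards the upright push plate, then press it down past the sprung jaw until it is fully home and the jaw has snapped shut over it. Do this where the sled stands, then push the sled along its rail to the next stop, where it clicks in with the tube in front of the window, without overrunning that stop. Leave everything else on the bench where it stands.

Things in the scene. Friction and masses are not known exactly. Their poses are not given: they have to be found in the camera images.
- tube: The thick specimen tube, lying loose on the bench at any heading: cream barrel 30 mm in diameter, 108 mm long, paper label; ribbed grey cap 34 mm in diameter, 20 mm long, at one end; cream foot collar 34 mm in diameter, 12 mm long, at the other. 140 mm overall, about 90 g. Origin on its axis at mid barrel, 17 mm above the bench; x axis along the tube to the cap. It can roll.
- label (a point): Middle of the thick tube's paper label (54 mm long), on the tube's axis, 16 mm from mid barrel towards the cap.
- reader: The code reader, fixed to the bench. Beige base plate 420 mm long, 12 mm thick, from 46 mm in front of the rail's middle line to 62 mm behind it; blue housing with beige foot behind, 62 to 172 mm from that line, 170 mm along the rail, 93 mm high. Origin on the bench under the rail's middle; y along the rail, the way the sled is pushed; x square to it, towards the housing; z up.
- window (a point): Centre of the dark window in the blue housing's face, 53 mm above the bench. At the next stop the seat is straight in front of it, 63.5 mm away. The housing reaches 85 mm from it either way along the rail.
- sled (a joint): Travel of the sled along its rail in m, growing along the reader's y. It starts at 0 to 0.05, in the plain loading stretch (to 0.09). The next stop is at 0.120: a sprung ball climbs a ridge (top at 0.114; 5 to 9 N of push) and clicks in between two ridges by itself. Another stop, not wanted, lies beyond at 0.190. Plain friction of 1 to 2 N elsewhere; it stays where it is left.
- seat (a point): Where the middle of the thick tube's barrel lies when fully home, 53 mm above the bench; moves with the sled; axes as the reader's, tube along y. It is over the middle of the sled, an aluminium plate 82 mm wide, 180 mm long, its top 36 mm above the bench. The tube can sit up to about 10 mm off along y. Press the barrel down on top, at its middle between the hooks.
- jaw (a joint): Opening angle of the sprung jaw in rad: 0 shut, up to 0.7, swinging out towards -x of the reader. A steel bar hinged along the front of the clip, with two hooks 8 mm wide, 22 to 30 mm either way along y from the seat (44 mm clear between them). The barrel pressed down opens it by about 0.1 rad, taking about 7 to 16 N, and it springs shut over the tube.
- push_face (a point): Point on the outer face of the sled's upright aluminium push plate, 60 mm above the bench, 90 mm from the seat, at the trailing (-y) end. The plate is 60 mm wide, 6 mm thick, and reaches from the sled to 76 mm above the bench. Push here along the reader's y. Outside it nothing of the reader stands higher than 26 mm above the bench.
- slim: A slim capped tube of the same make, not wanted: barrel 17 mm in diameter, cap and foot 21 mm, 120 mm overall, lying loose on the bench. Origin on its axis at mid barrel, x axis to its cap. Leave it alone.
- pot: Specimen pot with grey lid, 60 mm in diameter, 66 mm high, standing loose; origin under its middle. Leave it alone.
- big_pot: Larger specimen pot with grey lid, 76 mm in diameter, 85 mm high, standing loose behind the sled's trailing end, in line with the rail, 55 to 135 mm clear of the push plate; origin under its middle. Leave it alone.
- dropper_l: Slender amber dropper bottle with a rubber bulb, 28 mm in diameter, 118 mm high, standing loose at left between the things in front; origin under its middle. Leave it alone.
- dropper_r: The same kind of dropper bottle, 28 mm in diameter, 118 mm high, at right; origin under its middle. Leave it alone.
- flask: Amber bottle, 68 mm in diameter, 150 mm high, standing loose to the left of the reader; origin under its middle. Leave it alone.
- moulds: Stack of three steel embedding moulds, 62 by 46 mm, 31 mm high, at the left near the robot; origin under its middle. Leave it alone.
- mouth (a point): Where the barrel's middle rests when the tube is set down over the clip without pressing: 22 mm above the seat, 1 mm towards the housing (within 1 mm). It stays there on the hooks, against the prongs, until pressed straight down. Fingers closing along the reader's x on the barrel's middle can come down to this height between the hooks.
- saddle (a point): Middle of the clip's black saddle trough, level with the tops of its walls, 3 mm below the seat. The trough is 40 mm long (along y) and 46 mm wide over its walls, under the barrel's middle: fingers gripping the barrel there meet it before the tube is home.
- prong (a point): Top of the upright part of one rear fork prong, on its inner face, 16 mm behind (+x) and 23 mm above the seat. Two steel fork tines stand 32 to 40 mm either way along y from the seat: each a U, 32 mm wide inside, with a low front wall (top 2 mm below the seat) and this tall rear prong, flaring back above this point at 45 degrees to 37 mm above the seat. A low plate joins the prongs.
- nose (a point): Point midway between the tips of the jaw's two hooks; shut, 11.5 mm in front (-x) of the seat and 13 mm above it. From the tips, lead-in ramps slope up and outwards at 45 degrees, to 29 mm above and 31 mm in front of the seat.
Mind the look-alikes: they are no part of the job. What is shaped like the tube but blue is not meant.

How it is judged:
By the outcome, as a careful person would: the job done as asked, in the order asked, and still so for the second after the job is handed in, with the robot touching nothing.
It also fails if it takes over 58 s, if anything falls off the work surface, if the arm or the gripper's body presses on something with over 40 N, if the wrist force passes 120 N, or if a joint passes its speed limit or range.

ROBOT

A 6-joint arm with a two-finger parallel gripper is mounted at the origin on the work surface. World frame = base frame: x ahead of the robot, y to its left, z up, the work surface at z = 0. Lengths are in m, angles in rad, forces in N, time in s.
With the tool pointing down it reaches from about 0.35 to 0.775 m from the base axis. Payload 5.5 kg.
Tool frame: the origin (TCP) lies between the finger pads; the fingertips stand 19 mm ahead of it and the grasp point (between the pads) is the TCP; z points along the fingers, x is the direction in which the jaws open and shut, and the axes are right-handed (so a half turn about z gives the same grasp; the last joint's range is limited). The gripper opens to 85 mm and grips with 20 to 120 N. Pads are 22 mm wide; open, the fingers measure 114 mm over their backs; the gripper's body (76 mm by 85 mm) begins 54 mm behind the grasp point. The pads swing forward as they close: fully open they stand 13 mm farther back than shut.
Start: joints at [-1.284, 0.313, 0.046, 1.304, 0, 1.431], TCP at [0.238, -0.523, 0.25] pointing down, gripper open.
Joint ranges: [-2.76, 2.76], [-0.86, 1.69], [-1.03, 1.26], [-2.2, 2.34], [-1.47, 1.5], [-3.14, 3.14]. Speed limits (rad/s): [2.57, 2.57, 3.14, 3.14, 3.14, 3.14].

INTERFACE

Orientations are given as a unit quaternion [w, x, y, z].
In Python, from workcell import env gives the robot as it stands. The module is installed in compiled form; this text tells all that it offers.
- The arm moves only by the tool carry_out, never from a script. Its argument "steps" is a list of rows, each a list of 7 numbers: the gripper command: -1 is shut, 1 is fully open, values between are in proportion, then the shift along the tool's x, y, z in m, then the turn, a rotation vector about the tool's x, y, z in rad. A call has 1 to 20 rows; each row shifts and turns the commanded pose from where the row before left it, along the tool's axes as they then stand; what a row does not reach is not made up. A row lasts 1/8 s, in which the tool goes at most 62.5 mm and 10.7 degrees, less where a joint would pass 70% of its speed; a pose out of reach is approached as far as the arm can. A call with a gripper value outside its range is refused whole. The fingers move at their own pace and stop on an object; "grip_force" is the grip in N (left out, the last holds). Time passes only in rows, so rows that do not move let the fingers close. It gives the time, the measured TCP pose, the force and the opening at its end, in the units of the state.
- env.get_state(): the state, without advancing time (a new reading comes with each control period).
- env.read_camera(name): name is "scene" or "top"; returns a dict with "color" (400x640x3 uint8, red, green, blue), "K" (3x3 intrinsics, pixels), "dist" ([k1, k2, p1, p2, k3] as OpenCV has them; the pictures are not rectified), "R" (3x3) and "t" (3): a world point X has camera coordinates R X + t. Camera axes: x right, y down, z forward; pixel columns grow to the right and rows downward; lengths in m; the calibration is good to about 2 mm. A picture is of the moment at which its call begins. There is no depth.
- env.hand_in(): hands the job in, once; it reports no verdict.
The state is a dict: "clock": time; "joint_pos": joint angles; "qvel": joint speeds; "tau": joint torques, N m; "tcp_pos": TCP position; "orientation": TCP orientation; "wrist_force": force on the tool from outside, world axes, zero at the start; "ft_torque": the same for the moment, N m; "finger_gap": finger opening in m.
Only numpy, scipy, OpenCV 4.12 (cv2) and the standard library are available. Lean on these libraries where they do the work, as an engineer would, in place of code of your own. Each camera call takes 0.05 s, during which the arm holds its last target. There are 200 camera calls.

## Working session

There is one attempt and no reset: what is moved stays moved. The work goes in short steps, Python scripts to look and compute and a tool call to move; the robot and the scene stay as the last step left them, time stands still between calls to the robot, and variables do not carry over. Pictures are saved under pics/ and viewed, about 8 in all and at most 12, crops included, and the job is handed in when it is done.

Besides the shell and the picture viewer there is one more tool, called after "Request:" by a JSON object that holds its "api" and its "payload". carry_out: Moves the arm, as the interface text tells. Its arguments: {"type":"object","properties":{"steps":{"type":"array","items":{"type":"array","items":{"type":"number"}}},"grip_force":{"type":"number"}},"required":["steps"]}

```bash
mkdir -p pics
cat > h.py <<'E'
import numpy as np, cv2
from workcell import env
def cam(n): return env.read_camera(n)
def save(c,f): cv2.imwrite('pics/'+f, c['color'][:,:,::-1])
def ray(c,px):
    u=cv2.undistortPoints(np.array([[px]],float),c['K'],np.array(c['dist'],float))[0,0]
    R=np.array(c['R']);t=np.array(c['t'])
    return -R.T@t, R.T@np.array([u[0],u[1],1.])
def onz(c,px,z):
    o,d=ray(c,px); return o+d*(z-o[2])/d[2]
def proj(c,X):
    r,_=cv2.Rodrigues(np.array(c['R'],float))
    return cv2.projectPoints(np.array(X,float).reshape(-1,1,3),r,np.array(c['t'],float),c['K'],np.array(c['dist'],float))[0][:,0]
E
python3 - <<'E'
from h import *
for n in('top','scene'):
    c=cam(n);save(c,n+'0.png');np.save(n+'0.npy',c,allow_pickle=True)
    o=-np.array(c['R']).T@np.array(c['t']);print(n,o,c['K'][0][0],np.array(c['R']))
print(env.get_state())
E
```

```text
top [0.37944217 0.07026437 1.36284398] 515.4552924691434 [[ 0.00164415 -0.99986994  0.01604388]
 [-0.99557904 -0.0031434  -0.09387485]
 [ 0.09391307 -0.01581861 -0.99545472]]
scene [ 1.13569836 -0.10075163  0.69443675] 378.8999607686199 [[ 0.22505771  0.97421717  0.01580929]
 [ 0.65505878 -0.13927651 -0.74263049]
 [-0.72128151  0.17749073 -0.66951477]]
{'clock': 0.1, 'joint_pos': array([-1.28362316e+00,  3.13930827e-01,  4.51110387e-02,  1.30356379e+00,
       -1.52730031e-05,  1.43120996e+00]), 'qvel': array([ 0.00173015, -0.00208244,  0.00438277, -0.00037575,  0.00036019,
        0.00115634]), 'tau': array([ 2.10225051e-03, -4.81728208e+01,  2.99243206e+01,  1.28198782e-02,
       -2.11491379e-04, -1.41360314e-05]), 'tcp_pos': array([ 0.23788555, -0.52304354,  0.24950239]), 'orientation': array([-5.12493573e-04,  8.40809808e-01, -5.41330063e-01, -6.06011096e-04]), 'wrist_force': array([ 0.07921092, -0.84608501,  0.08555703]), 'ft_torque': array([-0.02996968,  0.0097227 ,  0.0221156 ]), 'finger_gap': 0.08529191531270088}
```

View pics/top0.png

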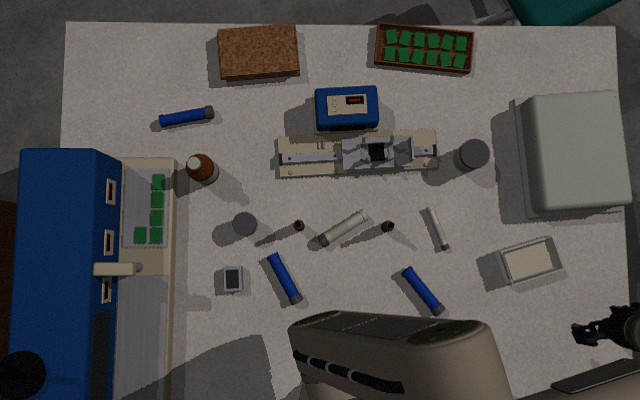

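View pics/scene0.png

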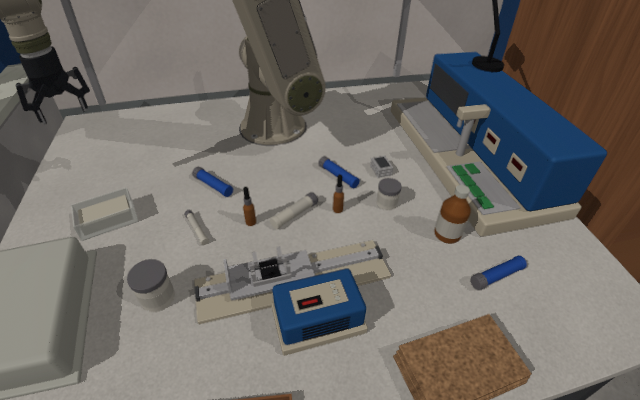

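Run:
```python
from h import *
c=np.load('top0.npy',allow_pickle=True).item()['color'][:,:,::-1]
s=np.load('scene0.npy',allow_pickle=True).item()['color'][:,:,::-1]
a=cv2.resize(c[75:265,265:465],(800,760),interpolation=cv2.INTER_CUBIC)[:, :]
cv2.imwrite('pics/a.png',cv2.resize(a,(600,570)))
b=cv2.resize(s[170:340,185:405],(792,612),interpolation=cv2.INTER_CUBIC)[:600]
cv2.imwrite('pics/b.png',b)
```

```text
(no output)
```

View pics/a.png

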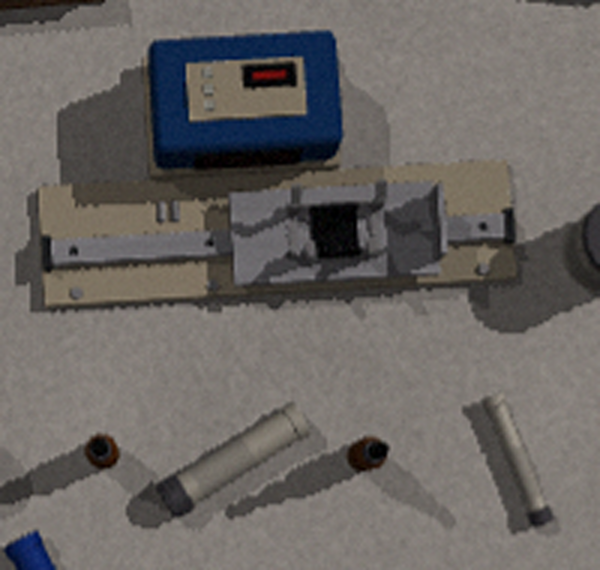

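View pics/b.png

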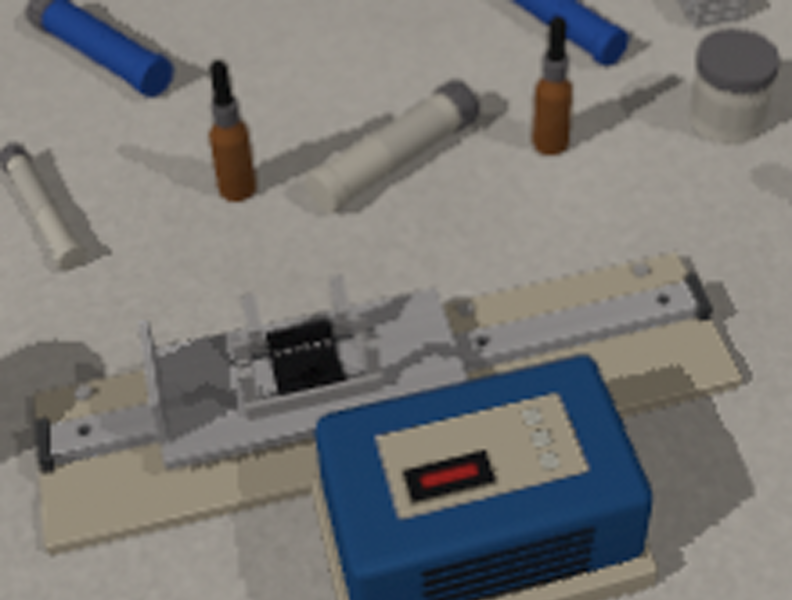

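Run:
```python
from h import *
c=np.load('top0.npy',allow_pickle=True).item(); im=c['color']; hsv=cv2.cvtColor(im,cv2.COLOR_RGB2HSV)
for n,p in dict(plate=(285,170),plate2=(425,135),bench=(300,190),bar=(343,229),bar2=(352,222),cap=(322,240),foot=(363,214),shadow=(312,247),black=(376,150),sled=(352,160),blue=(325,95)).items():
    print(n,p,hsv[p[1],p[0]])
# tube mask: cream in local window
w=np.zeros(im.shape[:2],bool); w[205:252,312:372]=1
H,S,V=[hsv[...,i].astype(int) for i in range(3)]
np.set_printoptions(linewidth=250)
print(S[205:252:3,312:374:3]);print(V[205:252:3,312:374:3])
print('plate S row-sampled');print(S[125:182:4,272:444:6])
```

```text
plate (285, 170) [ 19  58 124]
plate2 (425, 135) [ 20  61 122]
bench (300, 190) [ 18  26 127]
bar (343, 229) [ 14  32 121]
bar2 (352, 222) [ 19  31 132]
cap (322, 240) [150  18  58]
foot (363, 214) [ 18  32 136]
shadow (312, 247) [176  23  77]
black (376, 150) [150 255   1]
sled (352, 160) [156  12 108]
blue (325, 95) [109 217  74]
[[26 22 16 18 24 21 22 21 16 20 21 18 20 16 21 20 22 24 23 21 20]
 [15 18 21 18 23 23 18 23 22 21 20 23 21 16 24 28 22 18 19 19 20]
 [20 23 19 18 18 27 24 20 16 20 18 23 18 22 18 19 38 31 20 18 21]
 [22 22 21 23 25 22 21 14 27 22 20 24 19 20 45 45 31 32 23 18 20]
 [21 22 17 22 21 25 28 25 16 19 26 17 25 38 30 31 32 33 35 22 21]
 [23 25 20 21 23 24 20 26 20 22 25 39 37 36 26 34 36 35 31 18 20]
 [18 22 20 18 18 23 15 23 23 34 22 23 33 32 33 28 28 19 23 20 17]
 [22 19 23 19 19 20 25 20 25 29 27 32 31 36 35 15 20 21 22 21 17]
 [22 23 22 18 18 18 19 29 31 26 29 31 37 42 21 23 20 20 16 14 34]
 [24 15 19 20 10 31 24 26 24 25 30 23 21 21 16 21 23 20 22 17 21]
 [17 20 20 24 15 36 32 24 19 23 25 23 24 19 18 13 28 26 32 29 21]
 [19 29 26 16 14 32 31 26 31 16 19 21 16
[... 2789 characters left out ...]
  6   6  11  13   7  28  62  50  55   9   7  10  11  11  16   6  25  13  12  12   7  56  62  55  57   5]
 [ 28   8  57  59  56  53  59  57  58  60  55  55  16  11  15  13  10  22  11   7  11   8   7  12  58  57  38  50  21]
 [ 25  33  57  58  58  53  54  58  58  57  62  65   5  17   4  35  48  57  45  55  64  67  65  59  53  27  28  22  21]
 [ 18  30  58   8  56  60  56  55  56  55  61  65  56  39  29  28  25  19  20  16  19  25  21  19  16  15  17  24  18]
 [ 17  15  39  43  22  22  22  16  26  16  20  22  18  23   5  25  19  22  18  21  18  19  21  21  20  22  33  30  18]
 [ 20  27  21  20  19  19  23  18  23  16  22  19  25  19  22  22  16  17  23  23  20  18  18  17  18  19  22  21  21]]
```

Run:
```python
from h import *
c=np.load('top0.npy',allow_pickle=True).item(); im=c['color']
bl=cv2.GaussianBlur(im,(0,0),1.2); hsv=cv2.cvtColor(bl,cv2.COLOR_RGB2HSV);S=hsv[...,1].astype(int);V=hsv[...,2].astype(int)
def big(m):
    n,l,s,ce=cv2.connectedComponentsWithStats(m.astype(np.uint8)); k=1+s[1:,4].argmax(); return l==k
def win(x0,x1,y0,y1):
    w=np.zeros(S.shape,bool); w[y0:y1,x0:x1]=1; return w
raw=cv2.cvtColor(im,cv2.COLOR_RGB2HSV)
# plate front edge & back edge per column, at z=.012
pm=(S>39)&win(270,445,125,185)&(raw[...,0]<30)
fr=[];bk=[]
for u in list(range(285,335))+list(range(420,434)):
    r=np.where(pm[:,u])[0]
    fr.append(onz(c,(u,r.max()+.5),.006)[:2]); 
    if u<310 or u>418: bk.append(onz(c,(u,r.min()-.5),.012)[:2])
for n,P in(('front',fr),('back',bk)):
    P=np.array(P);k=np.polyfit(P[:,1],P[:,0],1);e=P[:,0]-np.polyval(k,P[:,1]);g=abs(e)<.003;k=np.polyfit(P[g,1],P[g,0],1)
    print(n,'x=%.4f*y+%.4f'%tuple(k),g.sum(),len(g))
for lo,hi,side in((140,165,'L'),(140,155,'R')):
    P=[]
    for v in range(lo,hi):
        r=np.where(pm[v])[0]; P.append(onz(c,((r.min()-.5) if side=='L' else r.max()+.5,v),.012)[:2])
    print(side,np.median(P,0))
bm=big((raw[...,2]<40)&win(360,395,138,166)); ys,xs=np.where(bm); print('black bbox',xs.min(),xs.max(),ys.min(),ys.max(),'seat?',onz(c,(xs.mean(),ys.mean()),.048), cv2.minAreaRect(np.c_[xs,ys].astype(np.float32)))
# tube by grabcut
g=np.full(S.shape,cv2.GC_BGD,np.uint8); g[200:257,308:376]=cv2.GC_PR_BGD
cv2.line(g,(326,237),(359,218),cv2.GC_PR_FGD,11); cv2.line(g,(328,236),(357,219),cv2.GC_FGD,3); cv2.line(g,(321,240),(325,238),cv2.GC_FGD,3)
cv2.grabCut(np.ascontiguousarray(im[:,:,::-1]),g,None,np.zeros((1,65)),np.zeros((1,65)),6,cv2.GC_INIT_WITH_MASK)
tm=big((g==1)|(g==3)); ct=max(cv2.findContours(tm.astype(np.uint8),0,2)[0],key=len); r=cv2.minAreaRect(ct); print('tube',r)
cm=tm&(V<75); print('cap',np.argwhere(cm).mean(0)[::-1])
o=cv2.resize(im[75:265,265:465,::-1],(800,760),interpolation=cv2.INTER_CUBIC)
cv2.drawContours(o,[((ct-[265,75]+.5)*4).astype(int)],-1,(0,0,255),1)
cv2.drawContours(o,[((cv2.boxPoints(r)-[265,75]+.5)*4).astype(int)],-1,(0,255,0),1)
cc=[((k-np.array([[[265,75]]])+.5)*4).astype(int) for k in cv2.findContours((pm|bm).astype(np.uint8),0,2)[0]]
cv2.drawContours(o,cc,-1,(255,0,255),1)
cv2.imwrite('pics/c.png',o[200:])
print('mid',onz(c,r[0],.017));
```

```text
front x=-0.0641*y+0.5854 64 64
back x=-0.0603*y+0.6938 39 39Traceback (most recent call last):
  File "<stdin>", line 22, in <module>
    return umr_minimum(a, axis, None, out, keepdims, initial, where)
ValueError: zero-size array to reduction operation minimum which has no identity
```

```bash
cat > m.py <<'E'
from h import *
c=np.load('top0.npy',allow_pickle=True).item(); im=c['color']
bl=cv2.GaussianBlur(im,(0,0),1.2); hsv=cv2.cvtColor(bl,cv2.COLOR_RGB2HSV);S=hsv[...,1].astype(int);V=hsv[...,2].astype(int)
def big(m):
    n,l,s,ce=cv2.connectedComponentsWithStats(m.astype(np.uint8)); k=1+s[1:,4].argmax(); return l==k
def win(x0,x1,y0,y1):
    w=np.zeros(S.shape,bool); w[y0:y1,x0:x1]=1; return w
raw=cv2.cvtColor(im,cv2.COLOR_RGB2HSV)
pm=(S>39)&win(270,445,125,185)&(raw[...,0]<30)
for side,vs in(('L',range(142,175)),('R',range(133,160))):
    P=[]
    for v in vs:
        r=np.where(pm[v])[0]
        if len(r): P.append(onz(c,((r.min()-.5) if side=='L' else r.max()+.5,v),.012)[:2])
    P=np.array(P); print(side,'y along=',np.median(P@np.array([-.062,1])/np.hypot(.062,1)))
bm=big((raw[...,2]<40)&win(360,395,138,166)); ys,xs=np.where(bm); print('black bbox',xs.min(),xs.max(),ys.min(),ys.max(),'seat?',onz(c,(xs.mean(),ys.mean()),.048))
g=np.full(S.shape,cv2.GC_BGD,np.uint8); g[200:257,308:376]=cv2.GC_PR_BGD
cv2.line(g,(326,237),(359,218),cv2.GC_PR_FGD,11); cv2.line(g,(328,236),(357,219),cv2.GC_FGD,3); cv2.line(g,(321,240),(325,238),cv2.GC_FGD,3)
cv2.grabCut(np.ascontiguousarray(im[:,:,::-1]),g,None,np.zeros((1,65)),np.zeros((1,65)),6,cv2.GC_INIT_WITH_MASK)
tm=big((g==1)|(g==3)); ct=max(cv2.findContours(tm.astype(np.uint8),0,2)[0],key=len); r=cv2.minAreaRect(ct); print('tube',r)
# sled leading edge: aluminium (low S) vs beige at z=.036, rows off the rail
P=[]
for v in (*range(143,150),*range(161,166)):
    d=S[v,330:350]; k=np.where(d<30)[0]
    if len(k): P.append((330+k[0]-.5,v))
print('lead',P[::2]); L=np.array([onz(c,p,.036)[:2] for p in P]); print(np.median(L@np.array([-.062,1])/np.hypot(.062,1)))
o=cv2.resize(im[75:265,265:465,::-1],(800,760),interpolation=cv2.INTER_CUBIC)
f=lambda k:((np.asarray(k)-[265,75]+.5)*4).astype(int)
cv2.drawContours(o,[f(ct)],-1,(0,0,255),1)
cv2.drawContours(o,[f(cv2.boxPoints(r))],-1,(0,255,0),1)
for k in cv2.findContours((pm|bm).astype(np.uint8),0,2)[0]: cv2.drawContours(o,[f(k)],-1,(255,0,255),1)
for p in P: cv2.circle(o,tuple(map(int,f(p))),3,(0,255,255),1)
cv2.imwrite('pics/c.png',o[180:])
print('mid',onz(c,r[0],.017),[onz(c,b,.017)[:2].round(4) for b in cv2.boxPoints(r)])
E
python3 m.py
```

```text
L y along= 0.13046824870107282
R y along= -0.2879462787857194
black bbox 368 387 143 161 seat? [ 0.63664744 -0.0875055   0.048     ]
tube ((335.2178039550781, 231.84352111816406), (15.239338874816895, 63.30365753173828), 59.2645149230957)
lead [(np.float64(340.5), 143), (np.float64(340.5), 145), (np.float64(340.5), 147), (np.float64(341.5), 149), (np.float64(341.5), 162), (np.float64(341.5), 164)]
-0.035278782790693575
mid [0.43041577 0.01834098 0.017     ] [array([0.4052, 0.0993]), array([ 0.4901, -0.0429]), array([ 0.4558, -0.0631]), array([0.3713, 0.0789])]
```

View pics/c.png

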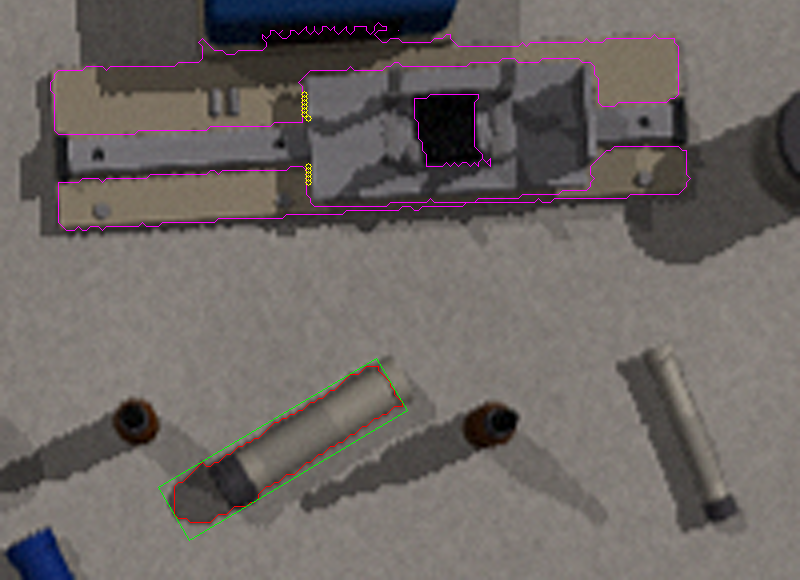

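```bash
cat > g.py <<'E'
from h import *
from scipy.spatial.transform import Rotation as Ro
def pose():
    s=env.get_state(); q=s['orientation']; return s,Ro.from_quat([q[1],q[2],q[3],q[0]])
def goto(p,psi=None):
    s,R=pose(); d=R.inv().apply(np.array(p)-s['tcp_pos']); x=R.as_matrix()[:,0]; a=np.degrees(np.arctan2(x[1],x[0]))
    print('tcp',s['tcp_pos'].round(4),'psi %.2f'%a,'tilt',R.as_matrix()[:,2].round(4),'F',s['wrist_force'].round(1),'gap %.4f'%s['finger_gap'],'t',s['clock'],'| tool shift',d.round(4), '| turn z rad',None if psi is None else np.radians(-(psi-a)).round(4))
E
python3 - <<'E'
from g import *
c=np.load('top0.npy',allow_pickle=True).item()
f=lambda u,v:(265+u/4-.5,75+(v+180)/4-.5)
a=onz(c,f(217,491),.017);b=onz(c,f(400,378),.017);d=a-b;L=np.linalg.norm(d);d/=L
m=b+d*(.066/.14*L);print('cap',a,'foot',b,L,'mid',m,'head',np.degrees(np.arctan2(d[1],d[0])))
ey=np.array([-.0619,.9981])
h=[onz(c,p,.093)[:2] for p in((315,110),(379,110))];print('window along',np.mean(h,0)@ey,h)
print('bigpot',onz(c,(474,153),.085),'drop',onz(c,f(135,420),.118),onz(c,f(490,425),.118))
goto([m[0],m[1],.25],np.degrees(np.arctan2(d[1],d[0]))-90)
E
```

```text
cap [0.40325502 0.06124811 0.017     ] foot [ 0.47731211 -0.05844965  0.017     ] 0.14075513075886284 mid [ 0.44239948 -0.00202071  0.017     ] head 121.7451107328451
window along -0.054014586846162636 [array([0.73362527, 0.07201635]), array([ 0.73454719, -0.08919829])]
bigpot [ 0.62725932 -0.32889631  0.085     ] drop [0.44410463 0.11152568 0.118     ] [ 0.44162707 -0.10311966  0.118     ]
tcp [ 0.2379 -0.523   0.2495] psi -65.55 tilt [-5.0e-04  1.5e-03 -1.0e+00] F [ 0.1 -0.8  0.1] gap 0.0853 t 0.1 | tool shift [-3.896e-01 -4.018e-01  2.000e-04] | turn z rad -1.6981
```

Request:
{"api": "carry_out", "payload": {"steps": [[1,-0.039,-0.04,0,0,0,0],[1,-0.039,-0.04,0,0,0,0],[1,-0.039,-0.04,0,0,0,0],[1,-0.039,-0.04,0,0,0,0],[1,-0.039,-0.04,0,0,0,0],[1,-0.039,-0.04,0,0,0,0],[1,-0.039,-0.04,0,0,0,0],[1,-0.039,-0.04,0,0,0,0],[1,-0.039,-0.04,0,0,0,0],[1,-0.039,-0.04,0,0,0,0]], "grip_force": 40}}

```text
clock: 1.35
tcp_pos: [0.4409, -0.001, 0.2501]
orientation: [0.0, 0.841, -0.541, 0.0]
wrist_force: [0.6, -0.3, 0.3]
finger_gap: 0.0852
```

Request:
{"api": "carry_out", "payload": {"steps": [[1,0,0,0,0,0,-0.17],[1,0,0,0,0,0,-0.17],[1,0,0,0,0,0,-0.17],[1,0,0,0,0,0,-0.17],[1,0,0,0,0,0,-0.17],[1,0,0,0,0,0,-0.17],[1,0,0,0,0,0,-0.17],[1,0,0,0,0,0,-0.17],[1,0,0,0,0,0,-0.17],[1,0,0,0,0,0,-0.17],[1,0,0,0,0,0,0]]}}

```text
clock: 2.72
tcp_pos: [0.4404, -0.0028, 0.25]
orientation: [-0.0, 0.962, 0.274, -0.0]
wrist_force: [-0.0, -0.4, -0.6]
finger_gap: 0.0853
```

```bash
python3 -c "
from g import *
goto([.4424,-.002,.024],31.75)
c=cam('scene')
cv2.imwrite('pics/d.png',cv2.resize(c['color'][60:260,190:430,::-1],None,fx=2.5,fy=2.5))"
```

```text
tcp [ 0.4404 -0.0028  0.25  ] psi 31.76 tilt [-8.e-04  1.e-04 -1.e+00] F [-0.  -0.4 -0.6] gap 0.0853 t 2.725 | tool shift [0.0022 0.0005 0.2259] | turn z rad 0.0001
```

View pics/d.png

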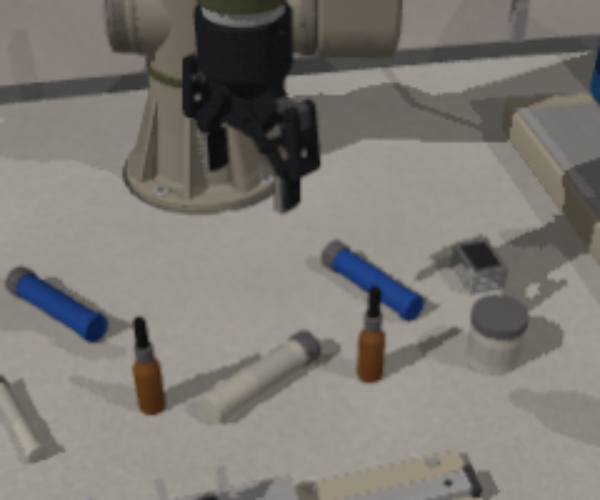

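Request:
{"api": "carry_out", "payload": {"steps": [[1,0.002,0.0005,0.04,0,0,0],[1,0,0,0.045,0,0,0],[1,0,0,0.045,0,0,0],[1,0,0,0.04,0,0,0],[1,0,0,0.03,0,0,0],[1,0,0,0.015,0,0,0],[1,0,0,0.011,0,0,0],[1,0,0,0,0,0,0],[0,0,0,0,0,0,0],[0,0,0,0,0,0,0],[-0.2,0,0,0,0,0,0],[-0.4,0,0,0,0,0,0],[-0.6,0,0,0,0,0,0],[-1,0,0,0,0,0,0],[-1,0,0,0,0,0,0],[-1,0,0,0,0,0,0],[-1,0,0,0,0,0,0]]}}

```text
clock: 4.9
tcp_pos: [0.443, -0.0024, 0.0248]
orientation: [0.0, 0.962, 0.274, 0.0]
wrist_force: [-1.1, 0.2, 5.8]
finger_gap: 0.0291
```

Request:
{"api": "carry_out", "payload": {"steps": [[-1,0,0,-0.01,0,0,0],[-1,0,0,-0.02,0,0,0],[-1,0,0,-0.04,0,0,0],[-1,0,0,-0.05,0,0,0],[-1,0,0,-0.05,0,0,0],[-1,0,0,-0.055,0,0,0],[-1,0,0,0,0,0,0]]}}

```text
clock: 5.78
tcp_pos: [0.445, -0.0026, 0.254]
orientation: [0.002, 0.962, 0.274, 0.004]
wrist_force: [0.8, 0.1, -0.9]
finger_gap: 0.0284
```

Request:
{"api": "carry_out", "payload": {"steps": [[-1,0,0,0,0,0,-0.1767],[-1,0,0,0,0,0,-0.1767],[-1,0,0,0,0,0,-0.1767],[-1,0,0,0,0,0,-0.1767],[-1,0,0,0,0,0,-0.1767],[-1,0,0,0,0,0,-0.1767],[-1,0,0,0,0,0,-0.1767],[-1,0,0,0,0,0,-0.1767],[-1,0,0,0,0,0,-0.1767],[-1,0,0,0,0,0,-0.1767],[-1,0,0,0,0,0,-0.1767],[-1,0,0,0,0,0,-0.1767],[-1,0,0,0,0,0,-0.1767],[-1,0,0,0,0,0,-0.1767],[-1,0,0,0,0,0,-0.1767],[-1,0,0,0,0,0,0]]}}

```text
clock: 7.78
tcp_pos: [0.4419, -0.0021, 0.2482]
orientation: [-0.001, -0.031, 1.0, 0.0]
wrist_force: [-0.4, 0.2, -0.1]
finger_gap: 0.0285
```

```bash
python3 -c "
from g import *
goto([.637,-.087,.25],-176.4)
c=cam('scene');save(c,'e.png');np.save('e.npy',c,allow_pickle=True)
cv2.imwrite('pics/e2.png',cv2.resize(c['color'][90:330,160:440,::-1],None,fx=2.5,fy=2.5))"
```

```text
tcp [ 0.4419 -0.0021  0.2482] psi -176.39 tilt [-2.e-03  4.e-04 -1.e+00] F [-0.4  0.2 -0.1] gap 0.0285 t 7.775 | tool shift [-0.1894 -0.097  -0.0022] | turn z rad 0.0001
```

View pics/e2.png

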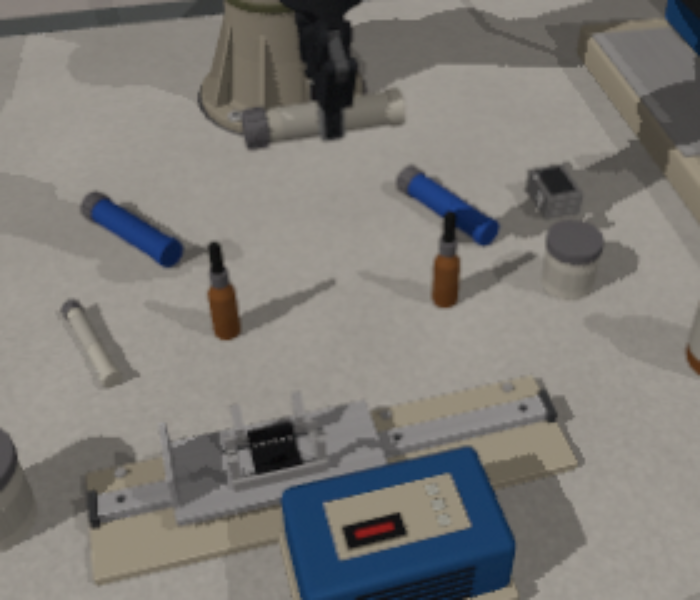

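```bash
python3 -c "
from g import *
c=np.load('e.npy',allow_pickle=True).item()
ex=np.array([.9981,.0619,0]);ey=np.array([-.0619,.9981]);T=np.array([.4419,-.0021,.2482])
for p in((252,130),(402,105),(268,128),(388,107)):
    o,d=ray(c,(160+p[0]/2.5,90+p[1]/2.5)); X=o+d*(((T-o)@ex)/(d@ex)); print(X,'along',(X-T)[:2]@ey)
b=(cv2.cvtColor(c['color'],cv2.COLOR_RGB2HSV)[...,2]<40); b[:255]=0;b[285:]=0;b[:,:250]=0;b[:,292:]=0
ys,xs=np.where(b);print(xs.min(),xs.max(),ys.min(),ys.max())
print('seat',onz(c,(xs.mean(),ys.mean()),.045),proj(c,[[.637,-.087,.05]]))
"
```

```text
[ 0.44602276 -0.06857703  0.23597599] along -0.06660591800878943
[0.43771392 0.06539807 0.23854117] along 0.06762894186710076
[ 0.44516393 -0.05472895  0.23553263] along -0.052730987731666824
[0.43851254 0.0525207  0.23861159] along 0.05472660429454901
259 280 259 279
seat [ 0.63750609 -0.08937159  0.045     ] [[270.07118801 267.24670728]]
```

Request:
{"api": "carry_out", "payload": {"steps": [[-1,-0.02,-0.01,0,0,0,0],[-1,-0.038,-0.0196,0,0,0,0],[-1,-0.038,-0.0196,0,0,0,0],[-1,-0.038,-0.0196,0,0,0,0],[-1,-0.038,-0.0196,0,0,0,0],[-1,-0.0184,-0.0092,0,0,0,0],[-1,0,0,0.03,0,0,0],[-1,0,0,0.04,0,0,0],[-1,0,0,0.03,0,0,0],[-1,0,0,0,0,0,0],[-1,0,0,0,0,0,0]]}}

```text
clock: 9.2
tcp_pos: [0.6395, -0.0874, 0.1502]
orientation: [0.0, -0.032, 0.999, -0.0]
wrist_force: [0.3, 0.2, -0.8]
finger_gap: 0.0285
```

```bash
python3 -c "
from g import *
goto([.638,-.088,.085],-176.4)
c=cam('top');save(c,'f.png');a=cv2.resize(c['color'][90:190,310:470,::-1],(640,400),interpolation=2)
c=cam('scene');b=cv2.resize(c['color'][170:320,190:390,::-1],(640,480),interpolation=2)
cv2.imwrite('pics/f2.png',cv2.resize(np.vstack([a,b]),None,fx=.68,fy=.68))"
```

```text
tcp [ 0.6395 -0.0874  0.1502] psi -176.35 tilt [ 9.e-04 -3.e-04 -1.e+00] F [ 0.3  0.2 -0.8] gap 0.0285 t 9.2 | tool shift [ 0.0016 -0.0005  0.0652] | turn z rad 0.0008
```

View pics/f2.png

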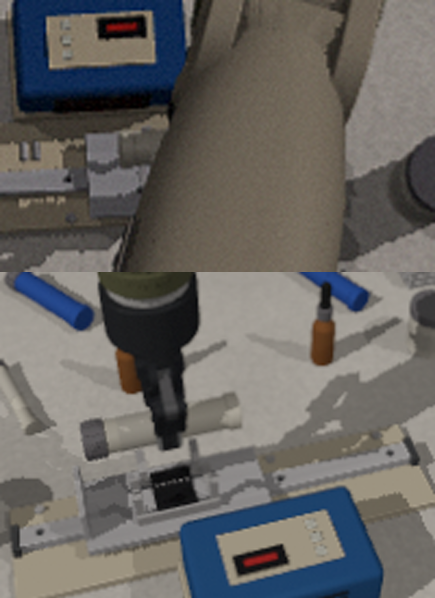

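Request:
{"api": "carry_out", "payload": {"steps": [[-1,0.0015,0,0.02,0,0,0],[-1,0,0,0.02,0,0,0],[-1,0,0,0.01,0,0,0],[-1,0,0,0.005,0,0,0],[-1,0,0,0,0,0,0]]}}

```text
clock: 9.93
tcp_pos: [0.6378, -0.0875, 0.0948]
orientation: [0.0, -0.032, 0.999, -0.0]
wrist_force: [0.6, 0.2, -0.2]
finger_gap: 0.0287
```

Request:
{"api": "carry_out", "payload": {"steps": [[-1,0,0,0.003,0,0,0],[-1,0,0,0.002,0,0,0],[-1,0,0,0,0,0,0]]}}

```text
clock: 10.3
tcp_pos: [0.6375, -0.0874, 0.0893]
orientation: [-0.0, -0.032, 0.999, -0.0]
wrist_force: [-0.2, -0.8, -1.5]
finger_gap: 0.0286
```

Request:
{"api": "carry_out", "payload": {"steps": [[-1,0,0,0.002,0,0,0],[-1,0,0,0,0,0,0]]}}

```text
clock: 10.55
tcp_pos: [0.6374, -0.0874, 0.0871]
orientation: [-0.0, -0.032, 0.999, -0.0]
wrist_force: [0.6, -0.6, -0.8]
finger_gap: 0.0287
```

Request:
{"api": "carry_out", "payload": {"steps": [[-1,0,0,0.002,0,0,0],[-1,0,0,0,0,0,0]]}}

```text
clock: 10.8
tcp_pos: [0.6375, -0.0874, 0.0851]
orientation: [-0.0, -0.032, 0.999, -0.0]
wrist_force: [0.1, -0.1, -1.3]
finger_gap: 0.0283
```

Request:
{"api": "carry_out", "payload": {"steps": [[-1,0,0,0.002,0,0,0],[-1,0,0,0,0,0,0]]}}

```text
clock: 11.05
tcp_pos: [0.6382, -0.0874, 0.0836]
orientation: [0.001, -0.032, 0.999, -0.0]
wrist_force: [2.5, -0.3, -1.0]
finger_gap: 0.0285
```

Request:
{"api": "carry_out", "payload": {"steps": [[-1,0,0,0.0015,0,0,0],[-1,0,0,0,0,0,0]]}}

```text
clock: 11.3
tcp_pos: [0.6386, -0.0875, 0.0826]
orientation: [0.001, -0.032, 0.999, -0.0]
wrist_force: [3.0, 0.9, 3.2]
finger_gap: 0.0288
```

Request:
{"api": "carry_out", "payload": {"steps": [[-0.1,0,0,0,0,0,0],[0.1,0,0,0,0,0,0],[0.3,0,0,0,0,0,0],[0.3,0,0,0,0,0,0],[0.3,0,0,-0.01,0,0,0],[0.3,0,0,-0.02,0,0,0],[0.3,0,0,-0.03,0,0,0],[0.3,0,0,-0.01,0,0,0],[-1,0,0,0,0,0,0],[-1,0,0,0,0,0,0],[-1,0,0,0,0,0,0],[-1,0,0,0,0,0,0],[-1,0,0,0,0,0,0]]}}

```text
clock: 12.92
tcp_pos: [0.6374, -0.0874, 0.1514]
orientation: [-0.0, -0.032, 0.999, 0.0]
wrist_force: [-0.2, -0.8, 0.6]
finger_gap: -0.0001
```

```bash
python3 -c "
from g import *
goto([.638,-.0875,.1],-176.4)
c=cam('scene');save(c,'g.png');b=cv2.resize(c['color'][190:320,190:350,::-1],None,fx=4.5,fy=4.5,interpolation=2)
cv2.imwrite('pics/g2.png',b)"
```

```text
tcp [ 0.6374 -0.0874  0.1514] psi -176.28 tilt [-6.e-04  1.e-04 -1.e+00] F [-0.2 -0.8  0.6] gap -0.0001 t 12.925 | tool shift [-0.0007 -0.0002  0.0514] | turn z rad 0.0021
```

View pics/g2.png

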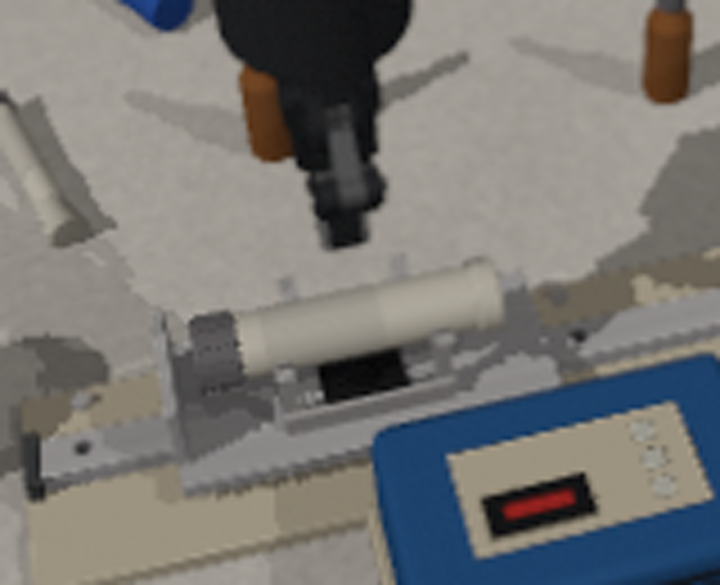

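Request:
{"api": "carry_out", "payload": {"steps": [[-1,-0.0005,0,0.015,0,0,0],[-1,0,0,0.015,0,0,0],[-1,0,0,0.006,0,0,0],[-1,0,0,0.004,0,0,0],[-1,0,0,0,0,0,0]]}}

```text
clock: 13.6
tcp_pos: [0.6379, -0.0873, 0.1115]
orientation: [-0.0, -0.032, 0.999, 0.0]
wrist_force: [-0.0, -0.6, 0.1]
finger_gap: 0.0002
```

Request:
{"api": "carry_out", "payload": {"steps": [[-1,0,0,0.002,0,0,0],[-1,0,0,0.002,0,0,0],[-1,0,0,0.002,0,0,0],[-1,0,0,0,0,0,0]]}}

```text
clock: 14.1
tcp_pos: [0.6395, -0.0875, 0.1079]
orientation: [0.002, -0.033, 0.999, -0.0]
wrist_force: [0.1, -0.5, 7.5]
finger_gap: -0.0002
```

Request:
{"api": "carry_out", "payload": {"steps": [[-1,0,0,0.002,0,0,0],[-1,0,0,0.002,0,0,0],[-1,0,0,0,0,0,0]]}}

```text
clock: 14.48
tcp_pos: [0.6407, -0.0877, 0.1043]
orientation: [0.003, -0.033, 0.999, -0.001]
wrist_force: [1.9, 0.4, 6.3]
finger_gap: 0.0002
```

Request:
{"api": "carry_out", "payload": {"steps": [[-1,0.001,0,0.002,0,0,0],[-1,0.001,0,0.002,0,0,0],[-1,0,0,0.002,0,0,0],[-1,0,0,0,0,0,0]]}}

```text
clock: 14.98
tcp_pos: [0.6363, -0.0876, 0.0963]
orientation: [0.0, -0.032, 0.999, -0.0]
wrist_force: [-0.4, -0.4, -0.5]
finger_gap: 0.0001
```

Request:
{"api": "carry_out", "payload": {"steps": [[-1,0,0,0.002,0,0,0],[-1,0,0,0.002,0,0,0],[-1,0,0,0.002,0,0,0],[-1,0,0,0,0,0,0]]}}

```text
clock: 15.48
tcp_pos: [0.6355, -0.0873, 0.0892]
orientation: [-0.001, -0.032, 0.999, 0.0]
wrist_force: [-0.5, 0.4, -1.2]
finger_gap: 0.0003
```

Request:
{"api": "carry_out", "payload": {"steps": [[-1,-0.001,0,0.001,0,0,0],[-1,0,0,0.001,0,0,0],[-1,0,0,0.001,0,0,0],[-1,0,0,0,0,0,0]]}}

```text
clock: 15.98
tcp_pos: [0.6372, -0.0874, 0.087]
orientation: [0.0, -0.032, 0.999, -0.0]
wrist_force: [-0.7, 1.1, 2.3]
finger_gap: -0.0002
```

Request:
{"api": "carry_out", "payload": {"steps": [[-1,0,0,0.001,0,0,0],[-1,0,0,0.001,0,0,0],[-1,0,0,0,0,0,0]]}}

```text
clock: 16.35
tcp_pos: [0.6376, -0.0875, 0.0869]
orientation: [0.001, -0.032, 0.999, -0.0]
wrist_force: [-3.3, 0.8, 10.4]
finger_gap: 0.0001
```

Request:
{"api": "carry_out", "payload": {"steps": [[-1,0,0,0.001,0,0,0],[-1,0,0,0.001,0,0,0],[-1,0,0,0,0,0,0]]}}

```text
clock: 16.73
tcp_pos: [0.6377, -0.0879, 0.0867]
orientation: [0.002, -0.032, 0.999, -0.001]
wrist_force: [-5.8, 0.5, 19.7]
finger_gap: -0.0004
```

Request:
{"api": "carry_out", "payload": {"steps": [[-1,0,0,-0.005,0,0,0],[-1,0,0,-0.02,0,0,0],[-1,0,0,-0.04,0,0,0],[-1,0,0,-0.04,0,0,0],[-1,0,0,0,0,0,0]]}}

```text
clock: 17.35
tcp_pos: [0.639, -0.088, 0.1914]
orientation: [0.003, -0.032, 0.999, -0.001]
wrist_force: [0.7, 0.4, -0.4]
finger_gap: 0.0
```

```bash
python3 -c "
from g import *
goto([.638+.166*.0619,-.0875-.166*.9981,.19],-176.4)
c=cam('scene');np.save('g3.npy',c,allow_pickle=True);b=cv2.resize(c['color'][190:320,190:350,::-1],None,fx=4.5,fy=4.5,interpolation=2)
cv2.imwrite('pics/g3.png',b)"
```

```text
tcp [ 0.639  -0.088   0.1914] psi -176.28 tilt [ 0.0063 -0.0019 -1.    ] F [ 0.7  0.4 -0.4] gap 0.0000 t 17.35 | tool shift [ 0.0015 -0.1655  0.0018] | turn z rad 0.0021
```

View pics/g3.png

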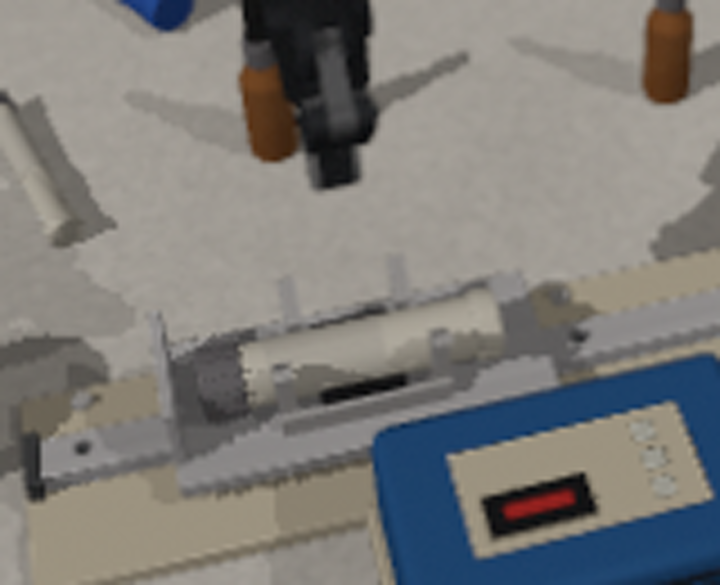

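Request:
{"api": "carry_out", "payload": {"steps": [[-1,0.001,-0.04,0,0,0,0],[-1,0,-0.05,0,0,0,0],[-1,0,-0.04,0,0,0,0],[-1,0,0,0,0,0,0],[-1,0,0,0.04,0,0,0],[-1,0,0,0.04,0,0,0],[-1,0,0,0.035,0,0,0],[-1,0,0,0.01,0,0,0],[-1,0,0,0,0,0,0]]}}

```text
clock: 18.52
tcp_pos: [0.6439, -0.2162, 0.062]
orientation: [-0.001, -0.033, 0.999, 0.001]
wrist_force: [0.2, -0.1, -0.0]
finger_gap: 0.0002
```

```bash
python3 -c "
from g import *
goto([.637+.101*.0619,-.0877-.101*.9981,.062],-176.4)"
```

```text
tcp [ 0.6439 -0.2162  0.062 ] psi -176.24 tilt [-0.0019  0.001  -1.    ] F [ 0.2 -0.1 -0. ] gap 0.0002 t 18.525 | tool shift [-0.0012  0.0277  0.    ] | turn z rad 0.0028
```

Approach to contact in small steps.

Request:
{"api": "carry_out", "payload": {"steps": [[-1,0,0.01,0,0,0,0],[-1,0,0.008,0,0,0,0],[-1,0,0.003,0,0,0,0],[-1,0,0,0,0,0,0]]}}

```text
clock: 19.02
tcp_pos: [0.6433, -0.1959, 0.0634]
orientation: [0.0, -0.033, 0.999, -0.0]
wrist_force: [0.2, -0.5, -0.3]
finger_gap: 0.0001
```

Request:
{"api": "carry_out", "payload": {"steps": [[-1,0,0.003,0,0,0,0],[-1,0,0.003,0,0,0,0],[-1,0,0,0,0,0,0]]}}

```text
clock: 19.4
tcp_pos: [0.6426, -0.1901, 0.0627]
orientation: [-0.0, -0.033, 0.999, 0.0]
wrist_force: [0.4, -0.2, -0.1]
finger_gap: -0.0002
```

Request:
{"api": "carry_out", "payload": {"steps": [[-1,0,0.003,0,0,0,0],[-1,0,0.003,0,0,0,0],[-1,0,0,0,0,0,0]]}}

```text
clock: 19.77
tcp_pos: [0.6423, -0.1839, 0.0628]
orientation: [-0.0, -0.033, 0.999, 0.0]
wrist_force: [0.2, 0.2, -1.0]
finger_gap: -0.0001
```

Request:
{"api": "carry_out", "payload": {"steps": [[-1,0,0.003,0,0,0,0],[-1,0,0.003,0,0,0,0]]}}

```text
clock: 20.02
tcp_pos: [0.6419, -0.1782, 0.0628]
orientation: [-0.0, -0.032, 0.999, -0.0]
wrist_force: [-0.6, -1.4, 0.5]
finger_gap: -0.0001
```

Request:
{"api": "carry_out", "payload": {"steps": [[-1,0,0.003,0,0,0,0],[-1,0,0.003,0,0,0,0]]}}

```text
clock: 20.27
tcp_pos: [0.6415, -0.1721, 0.0628]
orientation: [0.0, -0.032, 0.999, -0.0]
wrist_force: [0.6, -2.0, -0.8]
finger_gap: -0.0
```

```bash
python3 -c "
from g import *
goto([.637,-.0877,.062],-176.4)
c=cam('scene');np.save('p.npy',c,allow_pickle=True);b=cv2.resize(c['color'][190:320,190:350,::-1],None,fx=4.5,fy=4.5,interpolation=2)
cv2.imwrite('pics/p.png',b)
# tube foot/label shift between g3 and p by template match
a=np.load('g3.npy',allow_pickle=True).item()['color']
t=a[252:275,262:306];r=cv2.matchTemplate(c['color'][240:290,250:340],t,cv2.TM_CCOEFF_NORMED);_,m,_,l=cv2.minMaxLoc(r);print(m,'shift px',l[0]+250-262,l[1]+240-252)"
```

```text
tcp [ 0.6415 -0.1721  0.0628] psi -176.28 tilt [ 0.e+00 -1.e-04 -1.e+00] F [ 0.6 -2.  -0.8] gap -0.0000 t 20.275 | tool shift [-0.001   0.0845  0.0008] | turn z rad 0.0021
0.742823600769043 shift px 9 -2
```

Request:
{"api": "carry_out", "payload": {"steps": [[-1,0,0.005,0,0,0,0],[-1,0,0.006,0,0,0,0],[-1,0,0.006,0,0,0,0],[-1,0,0.006,0,0,0,0],[-1,0,0.006,0,0,0,0],[-1,0,0.004,0,0,0,0],[-1,0,0.002,0,0,0,0]]}}

```text
clock: 21.2
tcp_pos: [0.6393, -0.137, 0.0629]
orientation: [0.0, -0.033, 0.999, -0.0]
wrist_force: [0.4, -0.6, -1.0]
finger_gap: -0.0001
```

Request:
{"api": "carry_out", "payload": {"steps": [[-1,0,0.002,0,0,0,0],[-1,0,0.002,0,0,0,0]]}}

```text
clock: 21.45
tcp_pos: [0.639, -0.1334, 0.0628]
orientation: [0.0, -0.032, 0.999, -0.0]
wrist_force: [-0.2, -1.9, 0.0]
finger_gap: 0.0001
```

Request:
{"api": "carry_out", "payload": {"steps": [[-1,0,0.002,0,0,0,0],[-1,0,0.001,0,0,0,0]]}}

```text
clock: 21.7
tcp_pos: [0.6388, -0.1303, 0.0628]
orientation: [0.0, -0.032, 0.999, -0.0]
wrist_force: [-0.1, -1.0, -0.6]
finger_gap: 0.0001
```

Request:
{"api": "carry_out", "payload": {"steps": [[-1,0,0.001,0,0,0,0],[-1,0,0.001,0,0,0,0]]}}

```text
clock: 21.95
tcp_pos: [0.6387, -0.1284, 0.0628]
orientation: [0.0, -0.032, 0.999, -0.0]
wrist_force: [0.4, -0.4, 0.6]
finger_gap: -0.0001
```

Request:
{"api": "carry_out", "payload": {"steps": [[-1,0,0.001,0,0,0,0],[-1,0,0.001,0,0,0,0]]}}

```text
clock: 22.2
tcp_pos: [0.6386, -0.1274, 0.0629]
orientation: [0.0, -0.032, 0.999, -0.001]
wrist_force: [0.1, -6.0, -1.9]
finger_gap: -0.0
```

Request:
{"api": "carry_out", "payload": {"steps": [[-1,0,0.001,0,0,0,0],[-1,0,0.001,0,0,0,0]]}}

```text
clock: 22.45
tcp_pos: [0.6386, -0.127, 0.0629]
orientation: [0.0, -0.032, 0.999, -0.002]
wrist_force: [0.8, -11.8, -1.2]
finger_gap: -0.0004
```

Request:
{"api": "carry_out", "payload": {"steps": [[-1,0,0.001,0,0,0,0]]}}

```text
clock: 22.58
tcp_pos: [0.6386, -0.1268, 0.0629]
orientation: [0.0, -0.031, 1.0, -0.003]
wrist_force: [-0.2, -13.7, -2.1]
finger_gap: 0.0
```

Request:
{"api": "carry_out", "payload": {"steps": [[-1,0,0.0005,0,0,0,0],[-1,0,0,0,0,0,0]]}}

```text
clock: 22.82
tcp_pos: [0.6386, -0.1267, 0.0629]
orientation: [0.0, -0.031, 1.0, -0.003]
wrist_force: [0.3, -12.3, -1.9]
finger_gap: -0.0003
```

```bash
python3 -c "
from g import *
s,_=pose();print(s['ft_torque'],s['wrist_force'])
c=cam('scene');np.save('q.npy',c,allow_pickle=True);b=cv2.resize(c['color'][180:320,190:350,::-1],None,fx=4.2,fy=4.2,interpolation=2)
cv2.imwrite('pics/q.png',b)"
```

```text
[-2.437054    0.08241552  0.04965757] [  0.3329584  -12.33328812  -1.91894853]
```

View pics/q.png

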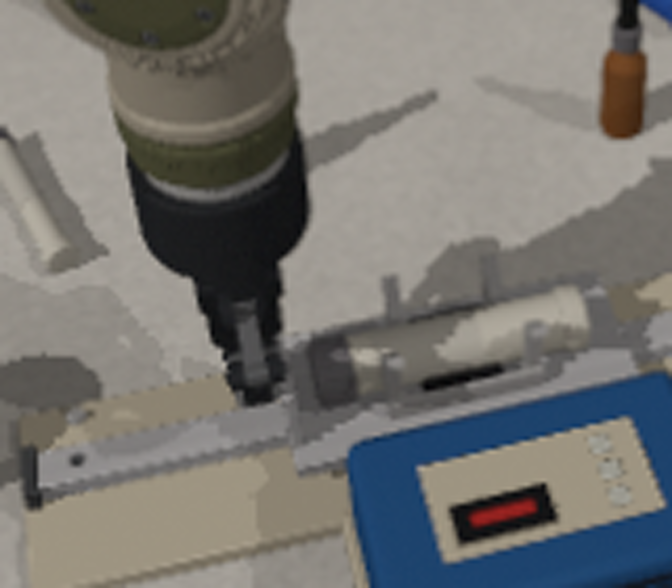

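Request:
{"api": "carry_out", "payload": {"steps": [[-1,0,0.0005,0,0,0,0]]}}

```text
clock: 23.0
tcp_pos: [0.6386, -0.1267, 0.063]
orientation: [0.0, -0.031, 1.0, -0.004]
wrist_force: [-0.7, -14.5, -3.0]
finger_gap: -0.0003
```

Request:
{"api": "carry_out", "payload": {"steps": [[-1,0,0.0005,0,0,0,0]]}}

```text
clock: 23.12
tcp_pos: [0.6386, -0.1266, 0.063]
orientation: [0.0, -0.031, 1.0, -0.004]
wrist_force: [0.1, -16.0, -2.0]
finger_gap: -0.0002
```

```bash
python3 -c "
from g import *
goto([.638,-.12,.062],-176.4)
ey=np.array([-.0619,.9981])
c0=np.load('top0.npy',allow_pickle=True).item();c=cam('top');np.save('q_top.npy',c,allow_pickle=True)
H0=cv2.cvtColor(c0['color'],cv2.COLOR_RGB2HSV)
# window: dark run in rows of housing face
for v in (125,126,127,128,129):
    r=np.where(H0[v,305:395,2]<25)[0]+305; print('win row',v,r.min() if len(r) else None,r.max() if len(r) else None, (onz(c0,((r.min()+r.max())/2,v),.053)[:2]@ey).round(4) if len(r) else '')
m=cv2.inRange(H0,(100,120,30),(125,255,255));m[:80]=0;m[135:]=0;m[:,:300]=0;m[:,400:]=0
for v in (92,98,104,110,116):
    r=np.where(m[v])[0]; e=[onz(c0,(x,v),.093)[:2]@ey for x in (r.min()-.5,r.max()+.5)]; print('hous',v,r.min(),r.max(),np.round(e,4),np.mean(e).round(4))
bl=cv2.cvtColor(cv2.GaussianBlur(c['color'],(0,0),1.2),cv2.COLOR_RGB2HSV)[...,1].astype(int)
for v in range(142,170,3): print(v,bl[v,296:350:2])
"
```

```text
tcp [ 0.6386 -0.1266  0.063 ] psi -176.48 tilt [ 3.0e-04 -8.3e-03 -1.0e+00] F [  0.1 -16.   -2. ] gap -0.0002 t 23.125 | tool shift [0.0002 0.0066 0.0009] | turn z rad -0.0014
win row 125 339 376 -0.0818
win row 126 322 374 -0.057
win row 127 318 374 -0.0517
win row 128 321 365 -0.0437
win row 129 318 363 -0.0371
hous 92 315 376 [ 0.025  -0.1314] -0.0532
hous 98 315 377 [ 0.0259 -0.1329] -0.0535
hous 104 315 377 [ 0.0268 -0.1318] -0.0525
hous 110 316 377 [ 0.0252 -0.1307] -0.0528
hous 116 316 378 [ 0.0261 -0.1322] -0.053
142 [54 55 56 56 58 56 56 57 58 58 51 13  9  7  7  5  5  7  7  7  7  6  6  9
  9  9  9]
145 [55 54 55 55 55 57 57 59 58 59 50 10  7  7  7  7  5  9  7  7  6  7  8 10
  8 10 10]
148 [54 54 56 56 57 55 57 59 57 59 52 14  7  9  9  9 26 27 27 27 28 31 33 33
 32 33 33]
151 [55 53 55 55 54 53 52 53 50 52 52 20 10  9  8  6 29 33 32 32 32 32 33 32
 32 32 32]
154 [22 21 17 18 14 12  8  9  8  7  7  7 11 11  7  7 29 32 34 32 33 33 34 33
 33 32 31]
157 [ 8  8  6  6  8  8  8  7  8  7 11 11 11  7 11 11 26 34 32 32 30 32 31 25
 17 28 27]
160 [ 6  9  7  7  7  7  8  6  7  8 12 12 11  7 11  7  8 13  9  5 11 11  5  5
 10 17 21]
163 [37 35 40 44 48 48 50 47 51 47 53 35 10 10  9  6  7  8  9  5  5  9 10 11
  5  6  7]
166 [56 57 56 57 57 56 58 60 59 56 56 42  8  9 13 10  7 11 11 11 11 11  8 12
  8  4  9]
169 [56 56 54 54 56 55 57 56 55 56 56 48 11 11 11  8  8  8  8  8  8 12  8 12
  8  9  9]
```

Request:
{"api": "carry_out", "payload": {"steps": [[-1,0,0.0005,0,0,0,0],[-1,0,0,0,0,0,0]]}}

```text
clock: 23.42
tcp_pos: [0.6385, -0.1265, 0.063]
orientation: [0.0, -0.031, 1.0, -0.004]
wrist_force: [0.0, -16.2, -2.8]
finger_gap: 0.0001
```

Request:
{"api": "carry_out", "payload": {"steps": [[-1,0,0.0005,0,0,0,0],[-1,0,0,0,0,0,0]]}}

```text
clock: 23.68
tcp_pos: [0.6386, -0.1265, 0.063]
orientation: [0.0, -0.03, 1.0, -0.005]
wrist_force: [-0.5, -18.6, -3.0]
finger_gap: 0.0002
```

Request:
{"api": "carry_out", "payload": {"steps": [[-1,0,-0.005,0,0,0,0],[-1,0,-0.005,0,0,0,0],[-1,0,-0.002,0,0,0,0],[-1,0,0,0,0,0,0]]}}

```text
clock: 24.18
tcp_pos: [0.6389, -0.1325, 0.0627]
orientation: [-0.0, -0.033, 0.999, 0.0]
wrist_force: [-0.3, 0.3, 0.2]
finger_gap: -0.0002
```

```bash
python3 -c "
from g import *
goto([.6386,-.1266,.063],-176.4)
a=np.load('q_top.npy',allow_pickle=True).item()['color'];c=cam('top')['color']
f=lambda i:cv2.cvtColor(i,cv2.COLOR_RGB2GRAY).astype(np.float32)
w=(slice(138,172),slice(308,350))
print('top shift',cv2.phaseCorrelate(f(a)[w],f(c)[w],cv2.createHanningWindow((42,34),cv2.CV_32F)), abs(f(a)[w]-f(c)[w]).mean())
A=np.load('q.npy',allow_pickle=True).item()['color'];s=cam('scene');C=s['color'];w=(slice(245,285),slice(275,335))
print('scene shift',cv2.phaseCorrelate(f(A)[w],f(C)[w],cv2.createHanningWindow((60,40),cv2.CV_32F)),abs(f(A)[w]-f(C)[w]).mean())
t0=np.load('top0.npy',allow_pickle=True).item()['color']
u=[cv2.resize(i[125:180,275:375,::-1],(500,275),interpolation=2) for i in(t0,c)]
s2=cv2.resize(C[215:300,230:345,::-1],(500,370),interpolation=2)
v=np.vstack([np.hstack(u),np.hstack([s2,cv2.resize(C[150:320,180:400,::-1],(500,370))])])
cv2.imwrite('pics/last.png',cv2.resize(v,(800,516)))"
```

```text
tcp [ 0.6389 -0.1325  0.0627] psi -176.26 tilt [-1.e-04  4.e-04 -1.e+00] F [-0.3  0.3  0.2] gap -0.0002 t 24.175 | tool shift [-0.0001  0.0059 -0.0003] | turn z rad 0.0024
top shift ((0.7122685143038261, 0.06141135743287407), 0.9987748128396493) 4.3494396
scene shift ((-0.7322065214297737, 0.1471913114230894), 0.7695063372453054) 2.6416667
```

View pics/last.png

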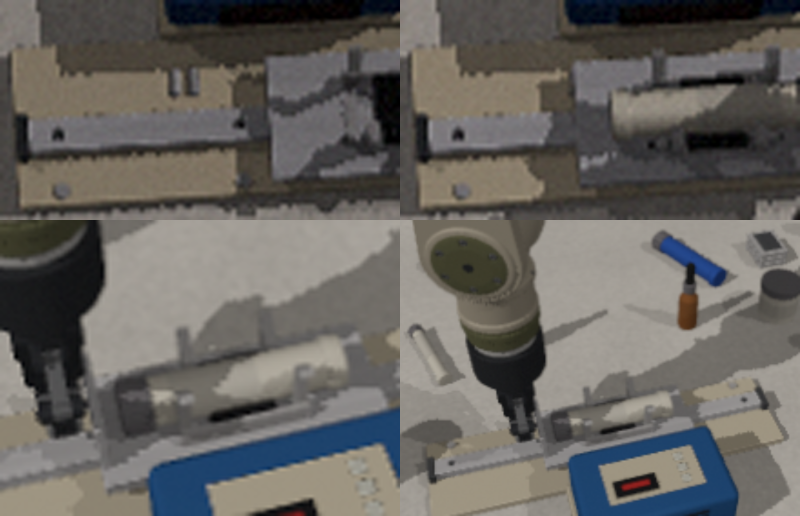

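Request:
{"api": "carry_out", "payload": {"steps": [[-1,0,0.003,-0.003,0,0,0],[-1,0,0.003,-0.001,0,0,0]]}}

```text
clock: 24.52
tcp_pos: [0.6387, -0.1272, 0.067]
orientation: [0.0, -0.032, 0.999, -0.001]
wrist_force: [1.6, -6.6, -5.7]
finger_gap: 0.0001
```

Request:
{"api": "carry_out", "payload": {"steps": [[-1,0,0.004,0,0,0,0]]}}

```text
clock: 24.65
tcp_pos: [0.6387, -0.1266, 0.0671]
orientation: [0.0, -0.031, 0.999, -0.004]
wrist_force: [-0.2, -18.9, -2.7]
finger_gap: 0.0003
```

Request:
{"api": "carry_out", "payload": {"steps": [[-1,0,0.002,0,0,0,0]]}}

```text
clock: 24.78
tcp_pos: [0.6387, -0.1264, 0.0671]
orientation: [0.0, -0.031, 1.0, -0.006]
wrist_force: [-0.5, -20.6, -3.8]
finger_gap: -0.0001
```

```bash
python3 -c "
from g import *
goto([.6386,-.1165,.067],-176.4); s,_=pose(); print(s['ft_torque'],s['wrist_force'],s['joint_pos'],s['tau'])"
```

```text
tcp [ 0.6387 -0.1264  0.0671] psi -176.48 tilt [ 4.000e-04 -1.130e-02 -9.999e-01] F [ -0.5 -20.6  -3.8] gap -0.0001 t 24.775 | tool shift [-0.0005  0.0099  0.    ] | turn z rad -0.0014
[-3.98308683  0.10960233 -0.01421975] [ -0.4773733  -20.59256021  -3.77998513] [-0.31396215  0.5586378  -0.03789138  0.97037361 -0.01059013 -1.94616879] [ 1.34406459e+01 -5.98794043e+01  2.49632084e+01  2.44418286e+00
  5.56563377e+00  1.34226793e-02]
```

Request:
{"api": "carry_out", "payload": {"steps": [[-1,0,0.002,0,0,0,0]]}}

```text
clock: 24.9
tcp_pos: [0.6385, -0.1233, 0.0671]
orientation: [0.0, -0.031, 1.0, -0.004]
wrist_force: [0.9, -6.2, -1.2]
finger_gap: -0.0002
```

Request:
{"api": "carry_out", "payload": {"steps": [[-1,0,0.0015,0,0,0,0]]}}

```text
clock: 25.02
tcp_pos: [0.6381, -0.1186, 0.067]
orientation: [0.0, -0.032, 0.999, -0.001]
wrist_force: [-0.0, -2.0, -1.0]
finger_gap: -0.0001
```

Request:
{"api": "carry_out", "payload": {"steps": [[-1,0,-0.01,0,0,0,0],[-1,0,-0.015,0,0,0,0],[-1,0,0,0,0,0,0],[-1,0,0,0,0,0,0]]}}

```text
clock: 25.52
tcp_pos: [0.6395, -0.1425, 0.0667]
orientation: [-0.0, -0.032, 0.999, 0.0]
wrist_force: [-1.1, -0.1, -0.4]
finger_gap: 0.0001
```

```bash
python3 -c "
from g import *
goto([.6386,-.1165,.067],-176.4)
ey=np.array([-.0619,.9981])
c=cam('top');q=np.load('q_top.npy',allow_pickle=True).item()
for n,k in(('q',q),('now',c)):
    S=cv2.cvtColor(cv2.GaussianBlur(k['color'],(0,0),1.0),cv2.COLOR_RGB2HSV)[...,1].astype(float);o=[]
    for v in (*range(141,150),*range(164,171)):
        r=S[v,290:335]; i=np.where(r<33)[0]
        if len(i) and i[0]>0: x=290+i[0]-1+(r[i[0]-1]-33)/(r[i[0]-1]-r[i[0]]); o.append(onz(k,(x,v),.036)[:2]@ey)
    print(n,'lead',np.median(o).round(4),len(o),'seat',(np.median(o)-.09).round(4))
t0=np.load('top0.npy',allow_pickle=True).item()
print('ridge pair along (stop .190)',onz(t0,(321.1,145.5),.014)[:2]@ey)
"
```

```text
tcp [ 0.6395 -0.1425  0.0667] psi -176.30 tilt [-2.e-04  3.e-04 -1.e+00] F [-1.1 -0.1 -0.4] gap 0.0001 t 25.525 | tool shift [-0.0008  0.026  -0.0003] | turn z rad 0.0017
q lead 0.0254 16 seat -0.0646
now lead 0.0349 16 seat -0.0551
ridge pair along (stop .190) 0.014699357865911268
```

Request:
{"api": "carry_out", "payload": {"steps": [[-1,0,0,-0.03,0,0,0],[-1,0,0,-0.05,0,0,0],[-1,0,0,-0.05,0,0,0],[-1,0,0,-0.04,0,0,0],[-1,0,0,0,0,0,0],[-1,0,0,0,0,0,0]]}}

```text
clock: 26.32
tcp_pos: [0.6393, -0.142, 0.2362]
orientation: [-0.0, -0.033, 0.999, 0.0]
wrist_force: [0.5, 0.7, -0.6]
finger_gap: 0.0001
```

```bash
python3 -c "
from g import *
goto([.6386,-.1165,.067])
c=cam('scene');a=np.load('scene0.npy',allow_pickle=True).item();g=np.load('g3.npy',allow_pickle=True).item()['color']
f=lambda i:cv2.cvtColor(i,cv2.COLOR_RGB2GRAY)
for n,(x,y,w,h) in dict(slim=(180,205,35,42),bigpot=(122,255,55,55),pot=(375,175,30,35),dl=(328,172,20,44),dr=(240,183,20,46),flask=(430,180,45,65),moulds=(368,150,30,28)).items():
    t=f(a['color'])[y:y+h,x:x+w];r=cv2.matchTemplate(f(c['color'])[y-8:y+h+8,x-8:x+w+8],t,5);_,m,_,l=cv2.minMaxLoc(r);print(n,round(m,2),l[0]-8,l[1]-8)
# foot-end/upper rim height: expected vs seen, tube axis at seat height
ey=np.array([-.0619,.9981]);ex=np.array([.9981,.0619])
P=lambda al,pp,z:[*(ey*al+ex*(.6304+pp)),z]
H=cv2.cvtColor(c['color'],cv2.COLOR_RGB2HSV)
print('pred barrel top, mid/foot',proj(c,[P(-.055,-.008,.066),P(-.02,-.008,.066),P(-.055,-.008,.088),P(-.02,-.008,.088)]).round(1))
for col in (298,306,314,322): print(col,H[236:276:2,col,1],H[236:276:2,col,2])
"
```

```text
tcp [ 0.6393 -0.142   0.2362] psi -176.26 tilt [-5.e-04  2.e-04 -1.e+00] F [ 0.5  0.7 -0.6] gap 0.0001 t 26.325 | tool shift [-0.001   0.0254  0.1692] | turn z rad None
slim 1.0 0 0
bigpot 0.99 0 0
pot 0.82 0 0
dl 1.0 0 0
dr 1.0 0 0
flask 0.88 0 0
moulds 1.0 0 0
pred barrel top, mid/foot [[301.8 252.4]
 [317.6 249. ]
 [301.6 245.7]
 [317.7 242.2]]
298 [19 18 19 21 19 19 18 19  6 28 26 22 25 24 29 27 24 12  8 10] [163 160 158 161 160 159 157 161 128 100 148 159 162 158 124 103  64  21
 128 100]
306 [19 19 19 19 19 19 19 10 23 23 24 24 24 25 26 26 13 10 10  7] [159 162 160 157 158 160 159 107  79 145 158 161 159 151 136  68  20 125
 102 110]
314 [18 21 19 19 18 18  9 11 27 25 25 27 29 30 30  4 10 10 10  7] [160 161 160 163 159 155 138 115 151 166 171 160 143 136 110  64 125 104
 105 142]
322 [ 19  19  19  19  19  12   7  29  26  24  11   8  10  10  13  12  10   8
   5 106] [162 162 163 162 162 148 103 149 166 168 116 132  99  98  99 129 105 100
 140  94]
```

```bash
python3 -c "
from h import *
print(env.hand_in())"
```

```text
the job is handed in; nothing more can be done
None
```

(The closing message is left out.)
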